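# Unbolt the spark plug case

### The job

A customer wants spark plugs from the red display case on the counter. Unbolt it: lift the bolt's red knob up out of its notch until it stands about upright, then slide the bolt out of its keeper, all the way back to its stop, and let go. Leave the black-knobbed bolt of the blue case as it is, and do not open any lid.

Things in the scene. Friction and masses are not known exactly. Their poses are not given: they have to be found in the camera images.
- red_pivot (a point): point fixed to the red case on its bolt's axis, where the handle's stem starts when locked; 75 mm above the counter, 20 mm above the clear lid. z up, +y along the bolt the way it draws out, handle leans to -x. The case (170 in x, 230 in y, 55 mm high, spark plugs inside) is centred at x = -15, y = 20 mm. Two straps 22 mm wide, 11 mm above the axis, at y = -35..-15 and 62..78 mm
- red_bolt (a joint): how far the red case's bolt (12 mm bar) is drawn, m: 0 locked, its tip in a keeper at y = -80..-65 mm of red_pivot; free of it from 0.020; 0.048 is its stop. About 2 N of drag; stays where left. With the stem in the notch it moves only about 5 mm. Notch: steel cheeks at x = -26..-16 mm, 19 mm above the axis, one at y = -13..-7, the other a long guard at y = 8..70
- red_handle (a joint): how far the red bolt's handle (7 mm stem, red 20 mm ball knob) is lifted about the bolt's axis, rad: 0 down in the notch, clear from 0.7, upright 1.22, stop 1.57; light friction, stays where left. With a = 0.35 + this joint and s = red_bolt the ball's centre is (-0.06 cos a, s, 0.06 sin a) m in red_pivot. Pinch it from above, fingers closing along y; it swivels in them
- black_knob (a point): centre of the 20 mm black ball knob on the blue case of round filters: the same bolt and case as the red one in size and layout, but it must stay bolted

How it is judged:
By the outcome, as a careful person would: the job done as asked, in the order asked, and still so for the second after the job is handed in, with the robot touching nothing.
It also fails if it takes over 32 s, if anything falls off the work surface, if the arm or the gripper's body presses on something with over 40 N, if the wrist force passes 120 N, or if a joint passes its speed limit or range.

### The arm

A 7-joint arm with a two-finger parallel gripper is mounted at the origin on the work surface. World frame = base frame: x ahead of the robot, y to its left, z up, the work surface at z = 0. Lengths are in m, angles in rad, forces in N, time in s.
With the tool pointing down it reaches from about 0.375 to 0.925 m from the base axis. Payload 3.1 kg.
Tool frame: the origin (TCP) lies on the centre line of the jaws, within the pads' length; the fingertips stand 11 mm ahead of it and the grasp point (between the pads) lies 8 mm behind it; z points along the fingers, y is the direction in which the jaws open and shut (so a half turn about z gives the same grasp; the last joint's range is limited). The gripper opens to 85 mm and grips with 20 to 120 N. Pads are 22 mm wide; open, the fingers measure 114 mm over their backs; the gripper's body (76 mm by 85 mm) begins 54 mm behind the grasp point. The pads swing forward as they close: fully open they stand 13 mm farther back than shut.
Start: joints at [1.121, 0.383, 0.044, 1.598, -0.018, 1.161, -0.05], TCP at [0.224, -0.61, 0.242] pointing down, gripper open.
Joint ranges: [-2.61, 2.61], [-0.41, 2.15], [-1.48, 1.57], [0, 2.5], [-1.57, 4.71], [0.05, 1.97], [-2.85, 2.85]. Speed limits (rad/s): [2.79, 2.79, 3.14, 3.14, 3.14, 3.14, 3.14].

### API

Orientations are given as a unit quaternion [x, y, z, w].
In Python, from rig import bot gives the robot as it stands.
- The arm moves only by the tool send_rows, never from a script. Its argument "series" is a list that holds one entry, the list of rows, each a list of 7 numbers: the finger opening in mm, from 0 to 85.4, then the shift along the tool's x, y, z in mm, then the turn, a rotation vector about the tool's x, y, z in degrees. A call has 1 to 20 rows; each row shifts and turns the pose as measured when the row begins, along the tool's axes as they then stand; what a row does not reach is not made up. A row lasts 1/10 s, in which the tool goes at most 50 mm and 8.59 degrees, less where a joint would pass 70% of its speed; a pose out of reach is approached as far as the arm can. A call with a gripper value outside its range is refused whole. The fingers move at their own pace and stop on an object; "grip_force" is the grip in N (left out, the last holds). Time passes only in rows, so rows that do not move let the fingers close. It gives the time, the measured TCP pose, the force and the opening at its end, in the units of the state.
- bot.sense(): the state, without advancing time (a new reading comes with each control period).
- bot.camera(name): name is "scene" or "side" or "wrist"; returns (picture, depth): 480x640x3 uint8, red, green, blue; 480x640 float32, m along the optical axis (not along the pixel's ray), 0 where there is no reading.
- bot.camera_model(name): a dict with "vfov" (degrees; the focal length in pixels is half the picture's height over the tangent of half this angle, whatever the lens; pixels are square), "cx", "cy" (the principal point, pixels), "pose" (4x4, takes a point from camera to world coordinates). Camera axes: x right, y down, z forward; pixel columns grow to the right and rows downward; lengths in m; the calibration is good to about 2 mm. The wrist camera is an equidistant fisheye: a pixel r from the principal point sees the ray r / f radians off the axis. A picture is of the moment at which its call begins: read the wrist's pose just before it. camera_model takes no time and is no camera call; for the wrist camera it gives the pose at the moment of the call.
- bot.finish_job(): hands the job in, once; it reports no verdict.
The state is a dict: "t": time; "qpos": joint angles; "joint_velocities": joint speeds; "joint_efforts": joint torques, N m; "tcp_pos": TCP position; "eef_rot": TCP orientation; "ft_force": force on the tool from outside, world axes, zero at the start; "moment": the same for the moment, N m; "finger_gap": opening from 0.0 (shut) to 1.0 (fully open).
Only numpy, scipy, OpenCV 4.12 (cv2) and the standard library are available. Lean on these libraries where they do the work, as an engineer would, in place of code of your own. Each camera call takes 0.05 s, during which the arm holds its last target. There are 200 camera calls.

## Working session

There is one attempt and no reset: what is moved stays moved. The work goes in short steps, Python scripts to look and compute and a tool call to move; the robot and the scene stay as the last step left them, time stands still between calls to the robot, and variables do not carry over. Pictures are saved under pics/ and viewed, about 8 in all and at most 12, crops included, and the job is handed in when it is done.

Besides the shell and the picture viewer there is one more tool, called after "Emit:" as a command line: name --argument value ..., lists and objects as JSON in quotes. send_rows: Moves the arm, as the interface text tells. Its arguments: {"type":"object","properties":{"series":{"type":"array","items":{"type":"array","items":{"type":"array","items":{"type":"number"}}}},"grip_force":{"type":"number"}},"required":["series"]}

```bash
mkdir -p pics; ls; cat > h.py <<'E'
import numpy as np, cv2
from rig import bot
def snap(n,f=None):
    m=bot.camera_model(n); p,d=bot.camera(n)
    if f: cv2.imwrite('pics/'+f,p[:,:,::-1])
    return m,p,d
def ray(m,u,v,fish=False):
    f=240/np.tan(np.radians(m['vfov'])/2); x=(u-m['cx'])/f; y=(v-m['cy'])/f
    if fish:
        r=np.hypot(x,y); s=np.sin(r)/r if r>1e-9 else 1; d=np.array([x*s,y*s,np.cos(r)])
    else: d=np.array([x,y,1.])
    P=np.array(m['pose']); return P[:3,3],P[:3,:3]@d
def onplane(m,u,v,z,fish=False):
    o,d=ray(m,u,v,fish); return o+d*(z-o[2])/d[2]
E
python3 - <<'E'
from h import *
s=bot.sense(); print(s)
for n in('scene','side'):
    m,p,d=snap(n,n+'1.png'); print(n,m)
    np.savez(n+'1.npz',p=p,d=d)
E
```

```text
pics
{'t': 0.0, 'qpos': array([ 1.12119147,  0.38387148,  0.04385321,  1.59955258, -0.01787938,
        1.16118497, -0.04990975]), 'joint_velocities': array([ 9.83120869e-04, -8.55081770e-04, -2.01082397e-04, -3.84107284e-04,
        9.85633940e-05,  1.81179500e-03,  2.39799857e-03]), 'joint_efforts': array([ 1.79293875e-04, -4.33451128e+01,  1.02432847e+00, -2.49509025e+01,
        1.03981385e-02,  1.13203068e-02, -1.25588721e-05]), 'tcp_pos': array([ 0.22365547, -0.6093525 ,  0.24087377]), 'eef_rot': array([ 9.84562856e-01,  1.75026458e-01, -3.12078444e-04, -1.27423998e-03]), 'ft_force': array([-0.00600039,  0.4661131 , -0.28311454]), 'moment': array([ 0.00830895,  0.01592636, -0.02154186]), 'finger_gap': 0.998856797545248}
scene {'vfov': 54.48529754283413, 'cx': 315.36242329883675, 'cy': 241.69967371704192, 'pose': array([[ 0.86783743,  0.37519896, -0.3257053 ,  0.80715644],
       [ 0.49669713, -0.63898722,  0.58735619, -0.4411377 ],
       [ 0.01225391, -0.67150657, -0.74089727,  0.63657023],
       [ 0.        ,  0.        ,  0.        ,  1.        ]])}
side {'vfov': 53.101264611224366, 'cx': 311.531513411627, 'cy': 236.62586126205514, 'pose': array([[-0.73986617, -0.47627337,  0.4751439 ,  0.2090321 ],
       [-0.67266322,  0.53532122, -0.51083792,  0.39141486],
       [-0.01105612, -0.69756352, -0.71643764,  0.67699331],
       [ 0.        ,  0.        ,  0.        ,  1.        ]])}
```

View pics/scene1.png

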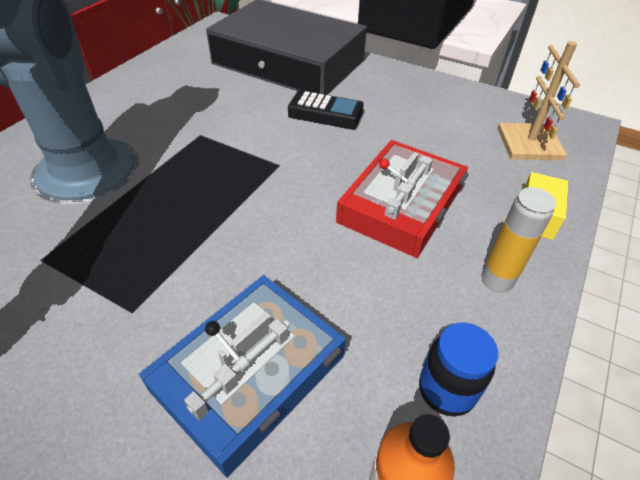

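View pics/side1.png

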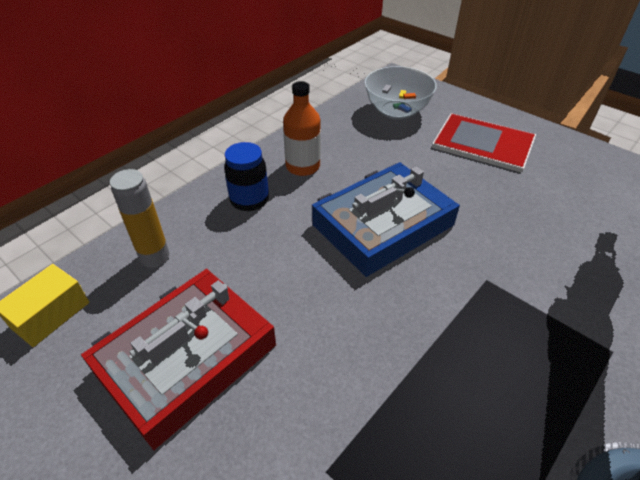

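The scene view shows the red ball at about (384,163) and the black one at (212,328). The side view has the red ball at about (201,332), with the keeper at about (218,292). Next I'll measure the ball and the case's yaw.

```bash
cat > meas.py <<'E'
from h import *
def redmask(p):
    h=cv2.cvtColor(p,cv2.COLOR_RGB2HSV); return (((h[...,0]<6)|(h[...,0]>174))&(h[...,1]>150)&(h[...,2]>70)).astype(np.uint8)
roi={'scene':(320,130,480,260),'side':(70,260,285,460)}
ball0={'scene':(384,163),'side':(201,332)}
R=[];
for n in roi:
    z=np.load(n+'1.npz'); p,d=z['p'],z['d']; m=bot.camera_model(n); k=redmask(p)
    nn,l,st,c=cv2.connectedComponentsWithStats(k)
    i=l[ball0[n][1],ball0[n][0]]; print(n,'ball',i,st[i],c[i]); R.append(ray(m,*c[i]))
    x0,y0,x1,y1=roi[n]; v,u=np.nonzero(k[y0:y1,x0:x1]); u+=x0; v+=y0
    P=np.array([ (lambda o,r:o+r*d[b,a])(*ray(m,a,b)) for a,b in zip(u,v) if d[b,a]>0])
    T=P[abs(P[:,2]-.055)<.005]; print(len(P),len(T),np.median(T[:,2]))
    print('rect',cv2.minAreaRect((T[:,:2]*1000).astype(np.float32)))
    print('plane',onplane(m,*c[i],.0956))
(o1,d1),(o2,d2)=R
A=np.stack([d1,-d2],1); t=np.linalg.lstsq(A,o2-o1,rcond=None)[0]
a,b=o1+d1*t[0],o2+d2*t[1]; print('ball',(a+b)/2,np.linalg.norm(a-b))
E
python3 meas.py
```

```text
scene ball 18 [ 336  140  131  118 4233] [392.27805339 211.68745571]
4219 2268 0.05445525335689333
rect ((623.7840576171875, 236.5672607421875), (230.7662353515625, 170.63583374023438), 88.01363372802734)
plane [0.64644303 0.1113541  0.0956    ]
side ball 4 [195 326  13  11 110] [200.89090909 331.11818182]
4499 4354 0.056449349168716856
rect ((624.0744018554688, 240.44711303710938), (229.65298461914062, 171.95419311523438), 88.17061614990234)
plane [0.5860122  0.22025423 0.0956    ]
ball [0.62846569 0.19485647 0.01979357] 0.013644007074632819
```

```bash
python3 - <<'E'
from h import *
from scipy.spatial.transform import Rotation as R
import importlib
z=np.load('scene1.npz');p=z['p'];h=cv2.cvtColor(p[155:172,375:395],cv2.COLOR_RGB2HSV)
k=(((h[...,0]<6)|(h[...,0]>174))&(h[...,1]>170)&(h[...,2]>70)).astype(np.uint8)
k[:,17:]=0
for r in k: print(''.join('.#'[x] for x in r))
n,l,st,c=cv2.connectedComponentsWithStats(k);i=l[8,9];c=c[i]+[375,155];print(st[i],c)
m=bot.camera_model('scene');print(onplane(m,*c,.0956))
r1=ray(m,*c);r2=ray(bot.camera_model('side'),200.9,331.1)
t=np.linalg.lstsq(np.stack([r1[1],-r2[1]],1),r2[0]-r1[0],rcond=None)[0]
print(r1[0]+r1[1]*t[0],r2[0]+r2[1]*t[1])
print(R.from_quat(bot.sense()['eef_rot']).as_matrix())
E
```

```text
...######...........
...#####............
..#####.............
.######.............
###########.........
#############.......
#############.......
###..#########......
##...#########......
#....#########......
.....########.......
.....#######........
......######........
.........##.........
....................
....................
....................
[  0   0  14  14 115] [381.53043478 161.40869565]
[0.57537098 0.22515059 0.0956    ]
[0.57743963 0.21920408 0.10042807] [0.5816833  0.22219864 0.10229807]
[[ 9.38726947e-01  3.44660589e-01 -8.93210528e-04]
 [ 3.44661735e-01 -9.38724415e-01  2.18215139e-03]
 [-8.63769488e-05 -2.35629980e-03 -9.99997220e-01]]
```

Emit:
send_rows --series '[[[50,0,0,0,0,0,7.4],[50,0,0,0,0,0,7.4],[50,0,0,0,0,0,7.4],[50,18,-46,0,0,0,0],[50,18,-46,0,0,0,0],[50,18,-46,0,0,0,0],[50,18,-46,0,0,0,0],[50,18,-46,0,0,0,0],[50,18,-46,0,0,0,0],[50,18,-46,0,0,0,0],[50,18,-46,0,0,0,0],[50,18,-46,0,0,0,0],[50,18,-46,0,0,0,0],[50,18,-46,0,0,0,0],[50,18,-46,0,0,0,0],[50,18,-46,0,0,0,0],[50,18,-46,0,0,0,0],[50,18,-46,0,0,0,0],[50,18,-46,0,0,0,0]]]'

```text
t: 2.0
tcp_pos: [0.5492, 0.1152, 0.2318]
eef_rot: [0.999, -0.037, -0.007, -0.002]
ft_force: [0.5, -1.0, -0.1]
finger_gap: 0.585
```

Emit:
send_rows --series '[[[50,12,-48,0,0,0,0],[50,10,-45,10,0,0,-2.2],[50,2,-8,20,0,0,0],[50,0,0,0,0,0,0],[50,0,0,0,0,0,0]]]'

```text
t: 2.5
tcp_pos: [0.5794, 0.2277, 0.1994]
eef_rot: [1.0, -0.011, -0.008, -0.005]
ft_force: [-0.4, -0.2, 0.7]
finger_gap: 0.589
```

```bash
python3 - <<'E'
from h import *
from scipy.spatial.transform import Rotation as R
s=bot.sense();print(s['tcp_pos'],R.from_quat(s['eef_rot']).as_matrix())
m,p,d=snap('wrist','w1.png');np.savez('w1.npz',p=p,d=d,P=m['pose'])
h=cv2.cvtColor(p,cv2.COLOR_RGB2HSV);k=(((h[...,0]<6)|(h[...,0]>174))&(h[...,1]>150)&(h[...,2]>70)).astype(np.uint8)
n,l,st,c=cv2.connectedComponentsWithStats(k)
for i in range(1,n):
    if st[i,4]>60: print(st[i],c[i],onplane(m,*c[i],.0956,True))
E
```

```text
[0.57940301 0.22768121 0.19942727] [[ 0.99963067 -0.02191828 -0.01606581]
 [-0.02175061 -0.99970789  0.01053799]
 [-0.0162921  -0.01018466 -0.9998154 ]]
[  157    53   300   219 17434] [335.24538259 158.60542618] [0.63261208 0.21699721 0.0956    ]
[317 223  27  28 623] [329.66292135 236.46388443] [0.58078588 0.2212195  0.0956    ]
```

View pics/w1.png

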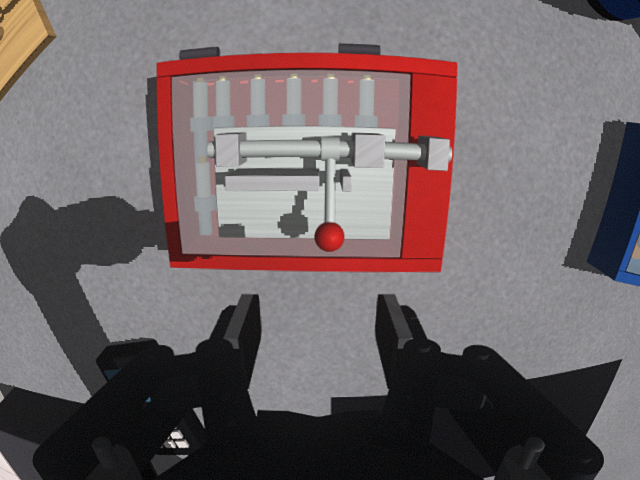

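The wrist view shows the ball at (330,236), which gives (0.581, 0.221). That agrees with the estimate from the case, (0.582, 0.220). Descending.

Emit:
send_rows --series '[[[50,2,7,10,-0.6,0.9,0],[50,0,0,30,0,0,0],[50,0,0,30,0,0,0],[50,0,0,20,0,0,0],[50,0,0,0,0,0,0]]]'

```text
t: 3.05
tcp_pos: [0.5854, 0.2067, 0.1096]
eef_rot: [1.0, -0.019, 0.005, 0.005]
ft_force: [0.2, -0.7, 0.1]
finger_gap: 0.589
```

Emit:
send_rows --series '[[[50,-4,-12,0,0.3,-0.3,0],[50,0,0,0,0,0,0],[50,0,0,0,0,0,0]]]'

```text
t: 3.35
tcp_pos: [0.5837, 0.2167, 0.1123]
eef_rot: [1.0, -0.021, 0.005, 0.002]
ft_force: [-0.2, -0.2, 0.7]
finger_gap: 0.585
```

Emit:
send_rows --series '[[[50,-3,-5,8,0,0,0],[50,0,0,8,0,0,0],[50,0,0,8,0,0,0],[50,0,0,0,0,0,0],[50,0,0,0,0,0,0]]]'

```text
t: 3.85
tcp_pos: [0.5824, 0.2238, 0.0888]
eef_rot: [1.0, -0.02, 0.007, 0.001]
ft_force: [-0.5, -0.2, 0.2]
finger_gap: 0.583
```

Emit:
send_rows --grip_force 30 --series '[[[35,-1,2,1,0,0,0],[28,0,0,0,0,0,0],[20,0,0,0,0,0,0],[10,0,0,0,0,0,0],[10,0,0,0,0,0,0],[10,0,0,0,0,0,0]]]'

```text
t: 4.45
tcp_pos: [0.5813, 0.2215, 0.0877]
eef_rot: [1.0, -0.021, 0.007, 0.001]
ft_force: [-0.6, -0.3, -0.7]
finger_gap: 0.206
```

```bash
python3 - <<'E'
from h import *
s=bot.sense();print(s['tcp_pos'],s['eef_rot'],s['ft_force'],s['finger_gap'])
snap('wrist','w2.png')
E
```

```text
[0.58127386 0.22147657 0.08768384] [ 0.99976501 -0.0205124   0.00691895  0.0011418 ] [-0.61001418 -0.34748856 -0.70830129] 0.20598857700585654
```

View pics/w2.png

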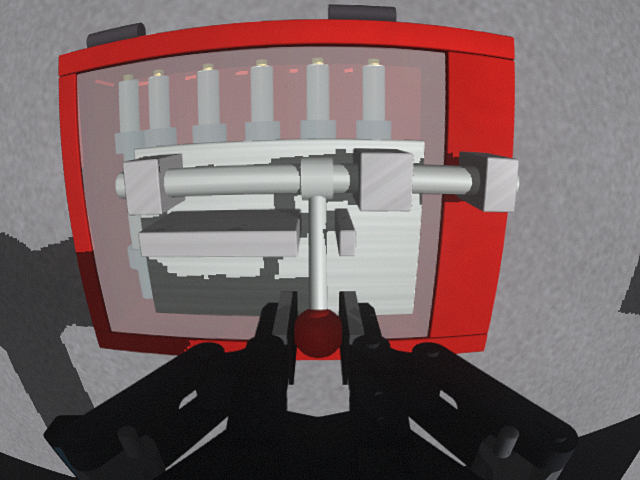

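The ball, at about (319,333), sits centred between the pads. Lifting along the arc in halves.

Emit:
send_rows --grip_force 40 --series '[[[10,2,0,-5,0,0,0],[10,3,0,-6,0,0,0],[10,3,0,-5,0,0,0],[10,4,0,-5,0,0,0],[10,0,0,0,0,0,0]]]'

```text
t: 5.0
tcp_pos: [0.5931, 0.2211, 0.1087]
eef_rot: [1.0, -0.021, 0.006, 0.001]
ft_force: [0.5, 1.4, -2.2]
finger_gap: 0.201
```

Emit:
send_rows --series '[[[10,4,0,-4,0,0,0],[10,5,0,-3,0,0,0],[10,5,0,-3,0,0,0],[10,5,0,-3,0,0,0],[10,0,0,0,0,0,0]]]'

```text
t: 5.5
tcp_pos: [0.6161, 0.2198, 0.1231]
eef_rot: [1.0, -0.02, 0.009, 0.001]
ft_force: [5.1, -0.1, -2.1]
finger_gap: 0.124
```

```bash
python3 - <<'E'
from h import *
snap('wrist','w3.png')
m,p,d=snap('side'); q=p[240:460,60:340]; q2=snap('scene')[1][110:270,300:500]
cv2.imwrite('pics/s3.png',np.hstack([cv2.resize(q,(400,314)),cv2.resize(q2,(392,314))])[:,:,::-1])
E
```

```text
(no output)
```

View pics/w3.png

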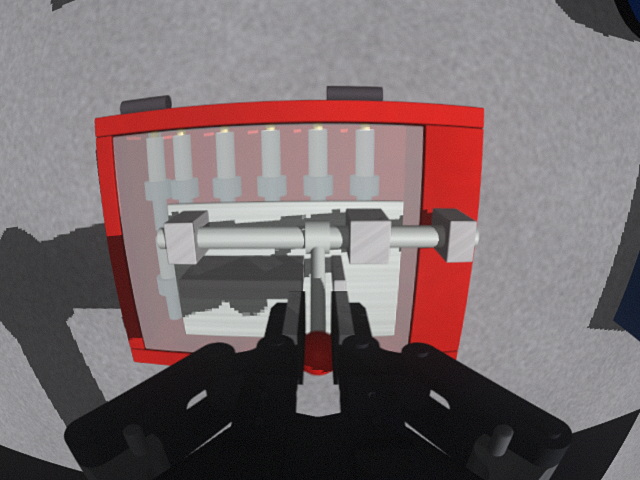

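View pics/s3.png

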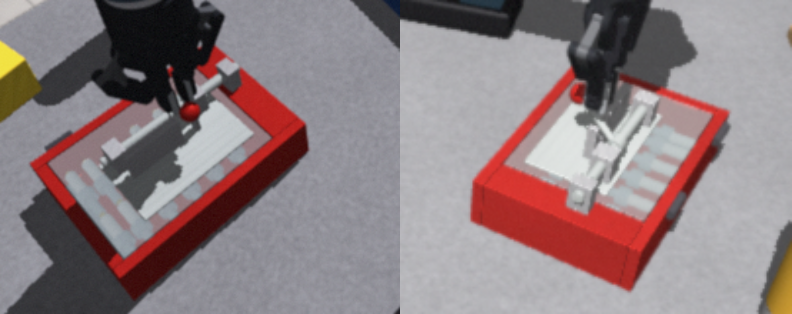

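The pads have slid ahead of the ball, which now sits on the robot side of them, and the gap has dropped to 10.6 mm. I'll open and find the ball again along its arc.

Emit:
send_rows --series '[[[45,0,0,0,0,0,0],[45,0,0,0,0,0,0],[45,0,0,0,0,0,0],[45,0,0,0,0,0,0]]]'

```text
t: 6.05
tcp_pos: [0.6123, 0.2204, 0.1246]
eef_rot: [1.0, -0.02, 0.005, 0.002]
ft_force: [0.8, -0.1, 0.2]
finger_gap: 0.529
```

```bash
cat > arc.py <<'E'
from h import *
from scipy.optimize import minimize
yaw=np.radians(-2.0); ex=np.array([np.cos(yaw),np.sin(yaw),0]); ey=np.array([-np.sin(yaw),np.cos(yaw),0])
piv=np.array([.6380,.2192,.075])
def ball(a,s): return piv-.06*np.cos(a)*ex+s*ey+np.array([0,0,.06*np.sin(a)])
def masks(p,S=150):
    h=cv2.cvtColor(p,cv2.COLOR_RGB2HSV); k=(((h[...,0]<6)|(h[...,0]>174))&(h[...,1]>S)&(h[...,2]>50)).astype(np.uint8)
    n,l,st,c=cv2.connectedComponentsWithStats(k); return [(st[i].tolist(),c[i]) for i in range(1,n) if st[i,4]>30]
if __name__=='__main__':
    se=bot.sense();print(se['tcp_pos'],se['finger_gap'])
    for n in('wrist','side'):
        m,p,d=snap(n,'last_'+n+'.png')
        for st,c in masks(p):
            o,r=ray(m,*c,n=='wrist'); r=r/np.linalg.norm(r)
            f=lambda x:np.linalg.norm(np.cross(ball(*x)-o,r))
            b=min((minimize(f,[a,0.],method='Nelder-Mead') for a in(.5,1.,1.5)),key=lambda b:b.fun)
            g=[minimize(lambda x:f([x[0],0]),[a],method='Nelder-Mead') for a in(.5,1.,1.5)]; g=min(g,key=lambda b:b.fun)
            print(n,st,c.round(1),'a,s',b.x.round(3),round(b.fun*1e3,1),'s=0: a',g.x.round(3),round(g.fun*1e3,1),ball(g.x[0],0).round(4))
E
python3 arc.py
```

```text
[0.61226743 0.22035551 0.12462316] 0.5290277579480497
wrist [95, 93, 389, 264, 16993] [301.8 152. ] a,s [2.331 0.006] 0.0 s=0: a [2.327] 6.3 [0.6791 0.2178 0.1187]
wrist [411, 240, 61, 115, 5024] [439.6 295.8] a,s [ 1.386 -0.046] 0.0 s=0: a [1.534] 42.9 [0.6358 0.2193 0.135 ]
wrist [260, 327, 116, 42, 2511] [318.  351.7] a,s [0.607 0.001] 2.4 s=0: a [0.607] 2.5 [0.5887 0.2209 0.1092]
wrist [178, 346, 26, 9, 166] [190.2 349.4] a,s [0.611 0.064] 3.2 s=0: a [1.327] 50.3 [0.6235 0.2197 0.1332]
side [0, 0, 187, 207, 17841] [53.9 75.6] a,s [ 2.    -0.008] 306.8 s=0: a [1.993] 306.9 [0.6626 0.2183 0.1297]
side [289, 5, 93, 57, 570] [347.8  28.5] a,s [ 2.137 -0.53 ] 214.9 s=0: a [1.33] 416.6 [0.6237 0.2197 0.1333]
side [435, 115, 99, 51, 1776] [491.6 141.3] a,s [ 5.777 -0.794] 28.5 s=0: a [0.85] 446.5 [0.5984 0.2206 0.1201]
side [205, 276, 13, 18, 109] [209.9 283.8] a,s [ 1.235 -0.049] 0.0 s=0: a [1.175] 46.4 [0.6149 0.22   0.1304]
side [172, 279, 20, 19, 140] [181.1 288.1] a,s [ 1.593 -0.014] 0.0 s=0: a [1.543] 13.3 [0.6363 0.2193 0.135 ]
side [82, 289, 193, 161, 6365] [193.  372.8] a,s [-0.526  0.035] 13.8 s=0: a [-0.827] 35.4 [0.5974 0.2206 0.0308]
side [188, 314, 13, 13, 138] [194.  319.9] a,s [0.757 0.   ] 0.0 s=0: a [0.756] 0.5 [0.5944 0.2207 0.1162]
```

Emit:
send_rows --grip_force 70 --series '[[[45,-10,0,4,0,0,0],[45,-9,0,8,0,0,0],[45,0,0,5,0,0,0],[45,0,0,0,0,0,0],[45,0,0,0,0,0,0]]]'

```text
t: 6.65
tcp_pos: [0.5899, 0.2211, 0.1049]
eef_rot: [1.0, -0.019, 0.004, 0.002]
ft_force: [-0.2, -0.2, 0.6]
finger_gap: 0.528
```

```bash
python3 arc.py | grep -v '0, 0, 187\|289, 5\|435, 1'; python3 - <<'E'
from h import *
a=cv2.imread('pics/last_wrist.png')[230:430,220:420];b=cv2.imread('pics/last_side.png')[270:370,140:240]
cv2.imwrite('pics/c4.png',np.hstack([cv2.resize(a,(400,400)),cv2.resize(b,(400,400))]))
E
```

```text
[0.58985361 0.22107703 0.10487316] 0.5276975158122946
wrist [76, 44, 424, 308, 21174] [293.9 125.4] a,s [2.073 0.007] 0.0 s=0: a [2.069] 7.5 [0.6666 0.2182 0.1277]
wrist [418, 207, 73, 143, 7479] [452.3 279.1] a,s [ 1.257 -0.043] 0.0 s=0: a [1.434] 39.0 [0.6298 0.2195 0.1344]
wrist [263, 303, 110, 51, 3287] [318.1 334.6] a,s [0.564 0.001] 2.6 s=0: a [0.563] 2.6 [0.5873 0.221  0.107 ]
side [0, 0, 232, 207, 24350] [73.8 72.9] a,s [ 2.007 -0.031] 302.1 s=0: a [1.98] 303.6 [0.6618 0.2184 0.1301]
side [207, 278, 6, 13, 46] [209.5 284.2] a,s [ 1.232 -0.048] 0.0 s=0: a [1.174] 45.7 [0.6148 0.22   0.1303]
side [82, 288, 193, 162, 6296] [193.3 373.2] a,s [-0.525  0.035] 14.5 s=0: a [-0.818] 35.7 [0.597  0.2206 0.0312]
side [188, 314, 13, 13, 129] [193.9 320.2] a,s [0.754 0.001] 0.0 s=0: a [0.753] 0.8 [0.5943 0.2207 0.116 ]
```

View pics/c4.png

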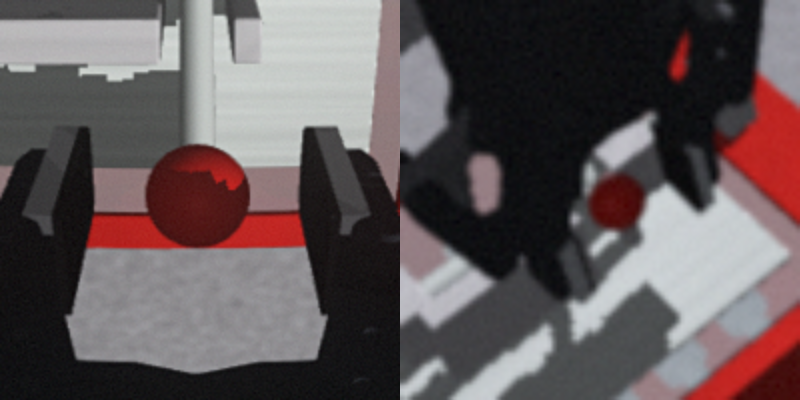

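Wrist crop: the ball is centred at (318.5,327.5) with a diameter of about 52 px, between the open pads. I'll solve the arc from this ray and compare it with the range implied by the diameter.

```bash
python3 - <<'E'
from arc import *
from scipy.spatial.transform import Rotation as R
m=bot.camera_model('wrist'); s=bot.sense()
o,r=ray(m,318.5,327.5,True); r/=np.linalg.norm(r)
f=240/np.tan(np.radians(m['vfov'])/2)
D=.01/np.sin(26/f); P=o+r*D; print('cam',o,'D',D,P)
M=R.from_quat(s['eef_rot']).as_matrix()
print('tool frame mm',1e3*M.T@(P-s['tcp_pos']))
for a in np.arange(.5,1,.05):
    b=ball(a,0); print(a.round(2),b.round(4),1e3*np.linalg.norm(np.cross(b-o,r)).round(4), (1e3*M.T@(b-s['tcp_pos'])).round(1))
ms=bot.camera_model('side');o2,r2=ray(ms,193.9,320.2)
t=np.linalg.lstsq(np.stack([r,-r2],1),o2-o,rcond=None)[0];print(o+r*t[0],o2+r2*t[1])
E
```

```text
cam [0.66728213 0.21902886 0.23821809] D 0.1430583179717925 [0.59326502 0.22108156 0.11581329]
tool frame mm [  3.06683716  -0.12105744 -10.66349381]
0.5 [0.5854 0.221  0.1038] 0.6 [-4.9  0.2  1.3]
0.55 [0.5869 0.221  0.1064] 0.6 [-3.4  0.2 -1.3]
0.6 [0.5885 0.2209 0.1089] 0.6 [-1.7  0.2 -3.8]
0.65 [0.5903 0.2209 0.1113] 0.4 [ 0.   0.2 -6.2]
0.7 [0.5921 0.2208 0.1137] 0.4 [ 1.9  0.2 -8.5]
0.75 [0.5941 0.2207 0.1159] 0.8 [  3.9   0.2 -10.7]
0.8 [0.5962 0.2207 0.118 ] 1.4 [  6.1   0.2 -12.9]
0.85 [0.5984 0.2206 0.1201] 2.2 [  8.3   0.2 -14.9]
0.9 [0.6007 0.2205 0.122 ] 3.2 [ 10.6   0.2 -16.8]
0.95 [0.6031 0.2204 0.1238] 4.3 [ 13.    0.2 -18.6]
[0.59375185 0.22106806 0.11661837] [0.59389792 0.22165819 0.11653994]
```

Wrist ray, ball diameter and side view all put the ball at (0.594, 0.221, 0.116), so a ≈ 0.745. I'll centre on that, regrip and lift slowly, watching the gap.

Emit:
send_rows --grip_force 60 --series '[[[40,3.5,0,-3,0,0,0],[40,0,0,0,0,0,0],[25,0,0,0,0,0,0],[10,0,0,0,0,0,0],[10,0,0,0,0,0,0],[10,0,0,0,0,0,0]]]'

```text
t: 7.35
tcp_pos: [0.5956, 0.2208, 0.1095]
eef_rot: [1.0, -0.02, 0.005, 0.002]
ft_force: [-0.3, -0.8, 0.3]
finger_gap: 0.193
```

Emit:
send_rows --series '[[[10,2,0,-2,0,0,0],[10,3,0,-2,0,0,0],[10,3,0,-2,0,0,0],[10,0,0,0,0,0,0]]]'

```text
t: 7.75
tcp_pos: [0.5995, 0.2206, 0.1135]
eef_rot: [1.0, -0.019, 0.0, 0.003]
ft_force: [-1.0, 0.2, -1.4]
finger_gap: 0.194
```

Emit:
send_rows --series '[[[10,3,0,-2,0,0,0],[10,3,0,-2,0,0,0],[10,3,0,-2,0,0,0],[10,0,0,0,0,0,0]]]'

```text
t: 8.15
tcp_pos: [0.6045, 0.2204, 0.1173]
eef_rot: [1.0, -0.02, -0.005, 0.004]
ft_force: [-3.1, 0.4, -0.7]
finger_gap: 0.194
```

```bash
python3 arc.py | grep -v '0, 0, 187\|289, 5\|435, 1'
```

```text
[0.60447128 0.22035594 0.11733939] 0.19403696242602747
wrist [85, 74, 405, 281, 19118] [296.1 144.5] a,s [2.237 0.008] 0.0 s=0: a [2.232] 7.5 [0.6748 0.2179 0.1224]
wrist [387, 229, 91, 125, 6153] [440.6 292.4] a,s [ 1.341 -0.044] 0.0 s=0: a [1.503] 40.5 [0.6339 0.2193 0.1349]
wrist [297, 312, 43, 48, 1834] [317.8 336.7] a,s [0.833 0.   ] 0.0 s=0: a [0.34] 0.3 [0.5815 0.2212 0.095 ]
wrist [216, 342, 33, 11, 226] [233.4 346.2] a,s [0.616 0.039] 3.1 s=0: a [1.151] 33.2 [0.6136 0.2201 0.1298]
side [0, 0, 198, 207, 19168] [58.7 73.6] a,s [ 1.999 -0.014] 307.0 s=0: a [1.988] 307.3 [0.6623 0.2184 0.1298]
side [340, 11, 41, 26, 134] [364.9  21.8] a,s [ 2.14  -0.579] 213.0 s=0: a [1.291] 431.9 [0.6214 0.2198 0.1327]
side [82, 288, 193, 162, 6361] [193.  372.8] a,s [-0.526  0.035] 13.8 s=0: a [-0.827] 35.3 [0.5974 0.2206 0.0309]
side [157, 298, 9, 8, 48] [161.2 302. ] a,s [1.587 0.02 ] 0.0 s=0: a [1.666] 19.0 [0.6437 0.219  0.1347]
side [185, 307, 12, 14, 117] [190.5 313.5] a,s [ 0.927 -0.001] 0.0 s=0: a [0.927] 0.7 [0.602  0.2205 0.123 ]
```

Emit:
send_rows --series '[[[10,4,0,-2,0,0,0],[10,4,0,-2,0,0,0],[10,4,0,-2,0,0,0],[10,0,0,0,0,0,0]]]'

```text
t: 8.65
tcp_pos: [0.6268, 0.2182, 0.1262]
eef_rot: [1.0, -0.02, 0.005, 0.003]
ft_force: [-0.5, -0.3, 0.2]
finger_gap: 0.117
```

It slipped again once the steps got faster. I'll open, see where the ball is now, and push it upright from behind if that works better.

Emit:
send_rows --series '[[[45,0,0,0,0,0,0],[45,0,0,0,0,0,0],[45,0,0,0,0,0,0]]]'

```text
t: 8.95
tcp_pos: [0.6296, 0.2185, 0.1289]
eef_rot: [1.0, -0.02, 0.008, 0.002]
ft_force: [-0.9, -0.5, 0.5]
finger_gap: 0.528
```

```bash
python3 arc.py | grep -v '0, 0, 1\|289, 5\|435, 1'; python3 - <<'E'
from h import *
a=cv2.imread('pics/last_wrist.png')[200:440,180:460];b=cv2.imread('pics/last_side.png')[260:380,120:260]
cv2.imwrite('pics/c5.png',np.hstack([cv2.resize(a,(400,343)),cv2.resize(b,(400,343))]))
E
```

```text
[0.62957391 0.21849032 0.12894329] 0.5276378068926706
wrist [99, 125, 379, 235, 15866] [304.8 176.9] a,s [2.49  0.004] 0.0 s=0: a [2.486] 4.5 [0.6855 0.2175 0.1116]
wrist [408, 268, 56, 87, 3332] [434.6 309.2] a,s [ 1.549 -0.047] 0.0 s=0: a [1.658] 44.6 [0.6432 0.219  0.1348]
wrist [257, 348, 122, 41, 2440] [317.5 370.6] a,s [ 0.652 -0.   ] 0.2 s=0: a [0.652] 0.4 [0.5903 0.2209 0.1114]
side [166, 0, 216, 124, 2676] [300.3  48.7] a,s [ 2.133 -0.407] 217.3 s=0: a [1.459] 371.2 [0.6313 0.2194 0.1346]
side [198, 268, 20, 27, 311] [206.2 280.8] a,s [ 1.355 -0.048] 0.0 s=0: a [1.268] 45.2 [0.6201 0.2198 0.1323]
side [162, 284, 26, 20, 166] [174.  293.2] a,s [ 1.586 -0.002] 0.0 s=0: a [1.58] 1.6 [0.6385 0.2192 0.135 ]
side [82, 289, 193, 161, 6440] [192.5 372.2] a,s [-0.527  0.035] 12.6 s=0: a [-0.844] 34.9 [0.5981 0.2206 0.0302]
side [184, 308, 14, 13, 144] [190.1 313.9] a,s [0.925 0.   ] 0.0 s=0: a [0.925] 0.1 [0.6019 0.2205 0.1229]
```

View pics/c5.png

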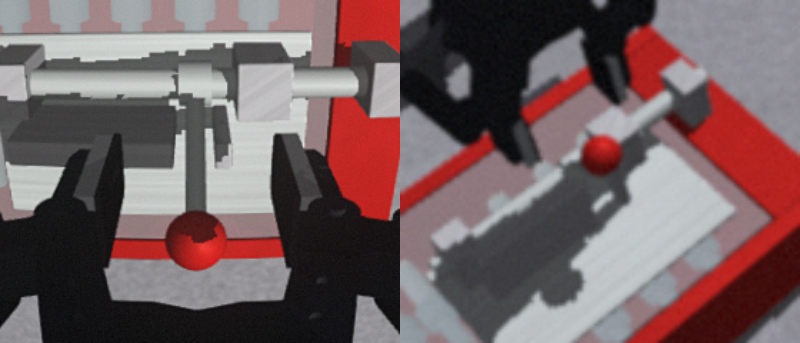

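The ball stayed at a ≈ 0.925 (side view 190,314), and the hand is straddling it. I'll back off toward the robot, shut the fingers and push the ball upright.

Emit:
send_rows --series '[[[45,-15,0,0,0,0,0],[45,-20,0,0,0,0,0],[45,-20,0,0,0,0,0],[30,-8,0,0,0,0,0],[5,0,0,0,0,0,0],[0,0,0,0,0,0,0],[0,0,0,0,0,0,0]]]'

```text
t: 9.75
tcp_pos: [0.5656, 0.2212, 0.1279]
eef_rot: [1.0, -0.019, 0.009, 0.002]
ft_force: [-0.6, -0.3, 0.8]
finger_gap: -0.001
```

Emit:
send_rows --series '[[[0,0,0,6,0,0,0],[0,2,0,5,0,0,0],[0,5,0,0,0,0,0],[0,5,0,0,0,0,0],[0,5,0,0,0,0,0],[0,5,0,-1,0,0,0],[0,5,0,-1,0,0,0],[0,0,0,0,0,0,0]]]'

```text
t: 10.55
tcp_pos: [0.5965, 0.2199, 0.1181]
eef_rot: [1.0, -0.02, 0.008, 0.002]
ft_force: [-0.4, 0.4, -0.3]
finger_gap: -0.002
```

```bash
python3 arc.py | grep -v '0, 0, 1\|289, 5\|435, 1'
```

```text
[0.59652407 0.21992937 0.11813346] -0.0024800950917688762
wrist [88, 63, 399, 289, 19853] [290.2 147.8] a,s [2.058 0.008] 0.0 s=0: a [2.052] 8.5 [0.6658 0.2182 0.1282]
wrist [356, 214, 122, 137, 7446] [436.7 288.6] a,s [ 1.19  -0.045] 0.0 s=0: a [1.388] 40.8 [0.6271 0.2196 0.134 ]
wrist [290, 264, 55, 56, 2367] [317.  291.2] a,s [ 1.189 -0.   ] 0.0 s=0: a [1.189] 0.1 [0.6157 0.22   0.1307]
side [0, 0, 213, 207, 21414] [64.7 73.8] a,s [ 2.003 -0.02 ] 304.6 s=0: a [1.986] 305.3 [0.6622 0.2184 0.1299]
side [204, 279, 5, 9, 32] [206.2 282.8] a,s [ 1.312 -0.045] 0.0 s=0: a [1.239] 43.4 [0.6185 0.2199 0.1317]
side [82, 289, 193, 161, 6353] [193.1 372.7] a,s [-0.526  0.034] 13.7 s=0: a [-0.827] 35.2 [0.5974 0.2206 0.0309]
side [158, 299, 10, 5, 34] [162.6 301.4] a,s [1.579 0.018] 0.0 s=0: a [1.648] 17.1 [0.6426 0.219  0.1348]
```

Pushing works: wrist gives a = 1.19. Continuing.

Emit:
send_rows --series '[[[0,5,0,-1,0,0,0],[0,5,0,-1,0,0,0],[0,5,0,0,0,0,0],[0,3,0,0,0,0,0],[0,0,0,0,0,0,0]]]'

```text
t: 11.15
tcp_pos: [0.6154, 0.219, 0.1206]
eef_rot: [1.0, -0.02, 0.008, 0.002]
ft_force: [-0.5, 0.2, -0.0]
finger_gap: 0.001
```

```bash
python3 arc.py | grep 'wrist\|tcp\|^\['
```

```text
[0.61544467 0.2190133  0.12063285] 0.0011433638636746692
wrist [91, 99, 393, 269, 18058] [297.1 165.2] a,s [2.302 0.007] 0.0 s=0: a [2.297] 6.6 [0.6778 0.2178 0.1199]
wrist [408, 248, 64, 119, 5225] [438.5 305.2] a,s [ 1.407 -0.046] 0.0 s=0: a [1.553] 42.8 [0.6369 0.2192 0.135 ]
wrist [288, 265, 56, 56, 2438] [316.  292.7] a,s [1.518 0.   ] 0.0 s=0: a [1.518] 0.0 [0.6348 0.2193 0.1349]
```

Emit:
send_rows --series '[[[0,3,0,0,0,0,0],[0,0,0,0,0,0,0],[0,-5,0,-5,0,0,0],[0,0,0,-20,0,0,0],[20,0,0,-20,0,0,0],[45,5,0,0,0,0,0],[45,10,0,0,0,0,0],[45,6,0,0,0,0,0],[45,0,0,0,0,0,0]]]'

```text
t: 12.15
tcp_pos: [0.6329, 0.2171, 0.1652]
eef_rot: [1.0, -0.02, 0.007, 0.003]
ft_force: [-0.7, -0.8, -0.2]
finger_gap: 0.526
```

```bash
python3 arc.py | grep 'wrist\|tcp\|^\['
```

```text
[0.63285261 0.21714952 0.16518123] 0.5258982686676688
wrist [124, 130, 330, 223, 12731] [295.2 183.4] a,s [2.383 0.009] 0.0 s=0: a [2.375] 8.9 [0.6812 0.2177 0.1166]
wrist [394, 251, 51, 96, 2999] [419.4 292.3] a,s [ 1.437 -0.053] 0.0 s=0: a [1.565] 50.4 [0.6376 0.2192 0.135 ]
wrist [294, 260, 40, 40, 1247] [313.5 279.7] a,s [1.572 0.   ] 0.0 s=0: a [1.572] 0.1 [0.6381 0.2192 0.135 ]
wrist [262, 342, 112, 14, 1366] [317.4 348.6] a,s [ 0.595 -0.002] 6.5 s=0: a [0.596] 6.7 [0.5884 0.2209 0.1087]
```

Handle upright: a = 1.572, so the joint is at 1.22. Lowering onto the ball for the pinch.

Emit:
send_rows --grip_force 30 --series '[[[45,4,-2,10,0,0,0],[45,0,0,12,0,0,0],[45,0,0,12,0,0,0],[45,0,0,0,0,0,0],[45,0,0,0,0,0,0]]]'

```text
t: 12.75
tcp_pos: [0.634, 0.2187, 0.1243]
eef_rot: [1.0, -0.019, 0.003, 0.004]
ft_force: [0.2, -0.1, -0.6]
finger_gap: 0.53
```

Emit:
send_rows --series '[[[40,3.5,0,-2,0,0,0],[40,0,0,0,0,0,0],[25,0,0,0,0,0,0],[10,0,0,0,0,0,0],[10,0,0,0,0,0,0],[10,0,0,0,0,0,0],[10,0,-3,0,0,0,0],[10,0,-3,0,0,0,0],[10,0,-4,0,0,0,0],[10,0,-4,0,0,0,0],[10,0,0,0,0,0,0]]]'

```text
t: 13.85
tcp_pos: [0.6391, 0.2298, 0.1274]
eef_rot: [1.0, -0.02, 0.003, 0.007]
ft_force: [0.1, -1.2, 0.9]
finger_gap: 0.205
```

Still gripped after drawing about 11 mm, with the gap steady. Continuing.

Emit:
send_rows --series '[[[10,0,-4,0,0,0,0],[10,0,-4,0,0,0,0],[10,0,-4,0,0,0,0],[10,0,-4,0,0,0,0],[10,0,-4,0,0,0,0],[10,0,0,0,0,0,0]]]'

```text
t: 14.45
tcp_pos: [0.64, 0.2518, 0.1274]
eef_rot: [1.0, -0.02, 0.003, 0.007]
ft_force: [-0.3, -1.0, 0.7]
finger_gap: 0.21
```

Emit:
send_rows --series '[[[10,0,-4,0,0,0,0],[10,0,-4,0,0,0,0],[10,0,-4,0,0,0,0],[10,0,-3,0,0,0,0],[10,0,-2,0,0,0,0],[10,0,-2,0,0,0,0]]]'

```text
t: 15.05
tcp_pos: [0.6417, 0.2672, 0.1273]
eef_rot: [1.0, -0.021, 0.003, 0.011]
ft_force: [-1.4, -5.4, 3.3]
finger_gap: 0.206
```

Emit:
send_rows --series '[[[10,0,-2,0,0,0,0],[10,0,-2,0,0,0,0]]]'

```text
t: 15.25
tcp_pos: [0.6426, 0.2672, 0.1272]
eef_rot: [1.0, -0.023, 0.003, 0.014]
ft_force: [-1.0, -4.7, 2.7]
finger_gap: 0.21
```

It's at the stop: TCP y holds at 0.2672 while the force builds. Releasing and rising.

Emit:
send_rows --series '[[[30,0,0,0,0,0,0],[45,0,0,0,0,0,0],[45,0,0,0,0,0,0],[45,0,0,-15,0,0,0],[45,0,0,-25,0,0,0],[45,0,0,-25,0,0,0],[45,0,0,0,0,0,0]]]'

```text
t: 15.95
tcp_pos: [0.6409, 0.277, 0.1967]
eef_rot: [1.0, -0.02, 0.003, 0.008]
ft_force: [0.4, 0.8, 1.7]
finger_gap: 0.525
```

```bash
python3 arc.py
```

```text
[0.6409439  0.27699996 0.19668414] 0.5247034110185249
wrist [0, 45, 11, 19, 121] [ 3.6 52. ] a,s [2.795 0.271] 100.0 s=0: a [2.02] 200.7 [0.6641 0.2183 0.129 ]
wrist [212, 136, 293, 200, 11914] [399.6 201.2] a,s [2.196 0.01 ] 0.0 s=0: a [2.214] 9.4 [0.674  0.2179 0.123 ]
wrist [220, 247, 20, 66, 895] [229.2 276.9] a,s [1.466 0.109] 0.0 s=0: a [1.625] 105.4 [0.6413 0.2191 0.1349]
wrist [318, 246, 34, 34, 908] [334.5 262.2] a,s [1.613 0.048] 0.0 s=0: a [1.595] 47.7 [0.6395 0.2191 0.135 ]
wrist [266, 326, 104, 14, 1192] [317.9 332.8] a,s [0.56  0.057] 9.0 s=0: a [0.488] 57.7 [0.585  0.221  0.1031]
side [71, 0, 311, 157, 20898] [207.1  63.3] a,s [ 2.081 -0.219] 253.3 s=0: a [1.748] 314.3 [0.6486 0.2188 0.1341]
side [435, 115, 99, 51, 1789] [491.5 141.3] a,s [ 5.777 -0.794] 28.4 s=0: a [0.85] 446.5 [0.5984 0.2206 0.1201]
side [0, 164, 30, 43, 824] [ 10.6 184.6] a,s [2.138 0.091] 214.0 s=0: a [2.178] 232.5 [0.6722 0.218  0.1243]
side [82, 269, 193, 181, 7140] [192.7 363.1] a,s [-0.541  0.027] 2.4 s=0: a [-0.98] 23.2 [0.6046 0.2204 0.0252]
```

View pics/last_wrist.png

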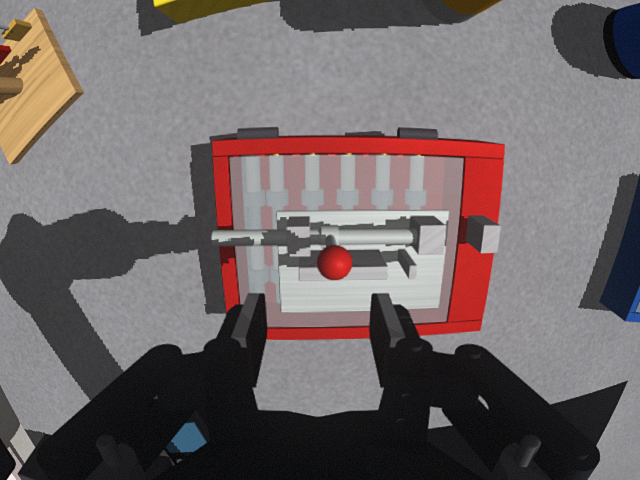

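The wrist view shows the ball at (334,262), giving s = 0.048 and a = 1.61. The bolt tip is out of its keeper, the lid is shut and the hand is clear.

```bash
python3 -c "
from rig import bot
print(bot.sense()['t'],bot.finish_job())"
```

```text
the job is handed in; nothing more can be done
16.05 None
```

The red case is unbolted and I handed the job in at 16.05 s. The handle is up and the bolt is drawn back to its stop. I opened the fingers and lifted the hand clear.

**How it went:** The pinch on the knob slipped twice during the lift, at about 0.40 and 0.58 rad. I backed off and pushed the knob upright from the robot's side with closed fingers. The handle then read 1.22 rad. After that I pinched the knob again and drew the bolt along +y. At the end two more push rows moved it no further, with about 5 N at the wrist.

**Last checks:**
- **Bolt and handle:** the last wrist picture, taken after release, gives the bolt at 0.048 m and the handle at about 1.26 rad. The bolt's tip is visibly out of the keeper.
- **Lid and blue case:** the red lid is shut. The arm worked only at the red case after its first pass over the counter, but I did not check the black knob in a final picture.
- **Side camera:** it could not confirm the final position, because it did not pick the knob out separately. Earlier it agreed with the wrist camera to about 1 mm.

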